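# Pack two circuit boards into a stacking carrier

### The job

Pack the two circuit boards lying on the grey mat into the stacking carrier, building it up on the black base part by part: first lay the green board in the black base, then nest the empty grey carrier on the base, then lay the blue board in the grey carrier, and last close it with the orange lid. Each part must be fully home in the one below, flat and square with it (either way round), components up, and let go before the next is taken. Do not disturb the reel of solder, the black hex key or the roll of black tape beside the mat.

Things in the scene. Friction and masses are not known exactly. Their poses are not given: they have to be found in the camera images.
- base: black pocket on a steel foot 72x88x5 mm on the 2 mm mat; never moves. Origin: centre of underside; x short side, y long, z up. Floor 8, wall tops 39 mm up. Pocket 47x63 mm at floor, 57x73 at mouth, outside 62x78. Ends (+-y) walled; x sides open over the middle 46 mm for fingers. Seated: green board's origin 8 mm, grey carrier's 30 mm above this one (same x, y, yaw or yaw+pi)
- board_green: green circuit board on the mat (not the one far left on the bare desk), 46x62 mm, 30 g. Origin: centre of underside, at the tips of its 6 mm feet; x along the 46, y along the 62, z up. Board 2 mm thick, 6 to 8 mm up; components reach 19. Grip across the 46 mm at the middle of the long edges, fingertips 2 to 4 mm above the feet's tips
- carrier: light grey carrier 62x78x41 mm, 110 g. Origin: centre of underside; x short, y long, z up. Boss 47x63 mm tapering out to 54x70; flange 62x78 from 9 to 13 mm up, grip its long edges' middles, fingertips 2 to 7 mm up. Pocket floor 13, wall tops 41 up; pocket 43x55, mouth 53x65, outside 58x70, x sides open over 40. Seated: blue board's origin 13, lid's 34 above this one
- board_blue: blue circuit board on the mat (not the one far left on the bare desk), 42x54 mm, 30 g. Origin: centre of underside, at the tips of its 6 mm feet; x along the 42, y along the 54, z up. Board 2 mm thick, 6 to 8 mm up; components reach 19. Grip across the 42 mm at the middle of the long edges, fingertips 2 to 4 mm above the feet's tips
- lid: orange lid 58x70x33 mm, 70 g. Origin: centre of underside; x short side, y long, z up. Tapered boss 43x55 mm, 50x62 at 7 mm up, drops into the grey carrier's mouth; plate 58x70 from 7 to 11 mm up rests on its wall tops. Grip the central rib: 12 mm thick (x), 44 long (y), 11 to 33 mm up
- solder_reel: small reel of silvery solder wire standing flat, 52 mm across, 34 mm high, origin: centre of its underside; a bystander, not to be moved
- hex_key: black L-shaped hex key lying flat, 24x77x4 mm, origin: centre of its underside, y along its long arm; a bystander, not to be moved
- black_tape: roll of black tape lying flat, 61 mm across, 19 mm high, origin: centre of its underside; a bystander, not to be moved

How it is judged:
By the outcome, as a careful person would: the job done as asked, in the order asked, and still so for the second after the job is handed in, with the robot touching nothing.
It also fails if it takes over 109 s, if anything falls off the work surface, if the arm or the gripper's body presses on something with over 40 N, if the wrist force passes 120 N, or if a joint passes its speed limit or range.

### The arm

A 7-joint arm with a two-finger parallel gripper is mounted at the origin on a cart in front of the work surface, level with it; the furniture and walls round the work are solid. World frame = base frame: x ahead of the robot, y to its left, z up, the work surface at z = 0. Lengths are in m, angles in rad, forces in N, time in s.
With the tool pointing down it reaches from about 0.35 to 0.9 m from the base axis. Payload 7.2 kg.
Tool frame: the origin (TCP) lies at the very end of the fingers, on their centre line; the grasp point (between the pads) lies 19 mm behind it; z points along the fingers, y is the line along which they close (so a half turn about z gives the same grasp; the last joint's range is limited). The gripper opens to 85 mm and grips with 20 to 120 N. Pads are 22 mm wide; open, the fingers measure 114 mm over their backs; the gripper's body (76 mm by 85 mm) begins 54 mm behind the grasp point. The pads swing forward as they close: fully open they stand 13 mm farther back than shut.
Start: joints at [1.096, 0.411, -0.013, 1.596, 0.006, 1.134, -0.082], TCP at [0.247, -0.574, 0.194] pointing down, gripper open.
Joint ranges: [-2.95, 2.95], [-0.29, 1.99], [-1.47, 1.44], [0.14, 2.54], [-1.03, 4.17], [0.13, 1.85], [-2.86, 2.86]. Speed limits (rad/s): [2.39, 2.39, 3.01, 3.01, 3.14, 3.14, 3.14].

### API

Orientations are given as a unit quaternion [w, x, y, z].
In Python, from cell import env gives the robot as it stands. The module is installed in compiled form; this text tells all that it offers.
- The arm moves only by the shell command python3 -m crank FILE [OPENING] [FORCE], which reads ROWS from the file FILE. ROWS is a JSON list of rows, 1 to 8 of them, each an object with the fields xyz (a list: dx, dy, dz in normalised numbers (1 is 1 m)), turn_vec (a list: a rotation vector rx, ry, rz in normalised numbers (1 is pi rad)); a field left out counts as zero; each row is the pose to reach, as a shift and turn from the pose commanded when the command began, along the tool's axes at that moment; what a row does not reach only later rows make up. A row lasts 1/12 s, in which the tool goes at most 0.0417 m and 0.125 rad, less where a joint would pass 70% of its speed; a pose out of reach is approached as far as the arm can. OPENING is the finger opening in m, set as the command begins (- or left out keeps the last). The fingers move at their own pace and stop on an object; FORCE is the grip in N (left out, the last holds). Time passes only in rows, so rows that do not move let the fingers close. It prints the time, the measured TCP pose, the force, the opening and the grip force at its end. No shift or turn number may pass 1 either way. Input that does not fit is refused with a message, and nothing moves.
- env.state(): the state, without advancing time (a new reading comes with each control period).
- env.capture(name): name is "scene" or "top"; returns a dict with "frame" (480x640x3 uint8, red, green, blue), "mtx" (3x3 intrinsics, pixels), "origin" and "rotation" of the camera in the world. Camera axes: x right, y up, looking along -z (the intrinsics and any distortion apply to the point x, -y, -z); pixel columns grow to the right and rows downward; lengths in m; the calibration is good to about 2 mm. A picture is of the moment at which its call begins. There is no depth.
- env.hand_in(): hands the job in; it is judged then, once.
Trained networks look in a picture, given as the dict that the camera call returned (one of the last four; its "shot" number tells which), for a name from the list of things; names that differ only in an ending like _2 or _b are one class to them, and where a whole thing is asked for, a point or a joint stands for the part that bears it (a point fixed in the world has none). Each returns a list of dicts, best first, with "conf" (0 to 1); they miss things now and then, are a little off and sometimes report something else, mostly with a low value. They report only what shows in the picture. A call takes as long as a camera call.
- env.boxes_of(picture, thing): "rect" ([left, top, right, bottom] in pixels, round what is visible of it).
- env.trace(picture, thing): "region" (480x640 bool, what is visible of it) and "rect" ([left, top, right, bottom] in pixels, round what is visible of it).
- env.place_of(picture, thing): "uv" ([column, row] in pixels: a listed point, or the origin of a listed thing).
The state is a dict: "time_s": time; "q": joint angles; "qvel": joint speeds; "joint_torque": joint torques, N m; "position": TCP position; "orientation": TCP orientation; "ft_force": force on the tool from outside, world axes, zero at the start; "torque": the same for the moment, N m; "opening": finger opening in m; "grasp_force": force on a finger pad.
Only numpy, scipy, OpenCV 4.12 (cv2) and the standard library are available. Lean on these libraries where they do the work, as an engineer would, in place of code of your own. Each camera call takes 0.05 s, during which the arm holds its last target. There are 200 camera calls.

## Working session

There is one attempt and no reset: what is moved stays moved. The work goes in short steps, Python scripts to look and compute and a shell command to move; the robot and the scene stay as the last step left them, time stands still between calls to the robot, and variables do not carry over. Pictures are saved under pics/ and viewed, at most 14 in all, crops included, and the job is handed in when it is done.

```bash
mkdir -p pics; python3 - <<'E'
from cell import env
import cv2,numpy as np
s=env.state()
print({k:np.round(v,3).tolist() for k,v in s.items()})
for n in ("scene","top"):
    p=env.capture(n); cv2.imwrite(f"pics/{n}0.png",p["frame"][:,:,::-1])
    print(n,p.keys(),p["mtx"],p["origin"],p["rotation"],{k:v for k,v in p.items() if k not in("frame","mtx","origin","rotation")})
    for t in "base board_green carrier board_blue lid solder_reel hex_key black_tape".split():
        for r in env.trace(p,t)[:3]: print(t,round(r["conf"],2),np.round(r["rect"]),r["region"].sum())
E
```

```text
{'time_s': 0.0, 'q': [1.096, 0.412, -0.013, 1.597, 0.006, 1.134, -0.082], 'qvel': [0.001, 0.001, 0.001, -0.001, -0.0, -0.0, -0.0], 'joint_torque': [0.0, -60.061, 0.682, -29.941, 0.014, 0.011, 0.0], 'position': [0.247, -0.573, 0.193], 'orientation': [-0.001, 0.979, 0.202, -0.0], 'ft_force': [0.043, 0.684, 0.019], 'torque': [0.005, -0.023, -0.036], 'grasp_force': 0.0, 'opening': 0.085}
scene dict_keys(['frame', 'mtx', 'origin', 'rotation', 'shot']) [[479.31022607   0.         324.05668061]
 [  0.         479.31022607 236.36187748]
 [  0.           0.           1.        ]] [0.1678966  0.56814719 0.73517586] [-0.38971323 -0.12758425  0.29756592  0.8621487 ] {'shot': 1}
base 0.95 [401. 221. 458. 274.] 1816
board_green 0.8 [320. 208. 356. 234.] 568
carrier 0.63 [285. 324. 325. 359.] 796
board_blue 0.65 [286. 321. 324. 360.] 789
lid 0.56 [254. 245. 299. 283.] 998
solder_reel 0.85 [298. 165. 326. 196.] 629
hex_key 0.67 [400. 220. 456. 274.] 1874
hex_key 0.5 [210. 373. 248. 405.] 219
black_tape 0.74 [464. 204. 499. 233.] 725
black_tape 0.18 [253. 247. 299. 283.] 1004
top dict_keys(['frame', 'mtx', 'origin', 'rotation', 'shot']) [[562.39972908   0.         316.99975628]
 [  0.         562.39972908 245.17162309]
 [  0.           0.           1.        ]] [0.4128356  0.20552167 1.41073889] [-0.70365043 -0.03462987  0.04139009  0.70849397] {'shot': 2}
base 0.73 [356. 282. 391. 312.] 1028
board_green 0.65 [326. 220. 354. 242.] 464
carrier 0.64 [299. 275. 330. 309.] 828
board_blue 0.71 [240. 287. 262. 303.] 364
lid 0.64 [260. 219. 292. 248.] 633
solder_reel 0.72 [340. 182. 359. 202.] 347
black_tape 0.6 [414. 293. 439. 319.] 392
```

```bash
python3 - <<'E'
import cv2
a=cv2.imread("pics/top0.png");cv2.imwrite("pics/topc.png",cv2.resize(a[130:370,190:490],None,fx=2.5,fy=2.5,interpolation=cv2.INTER_CUBIC))
a=cv2.imread("pics/scene0.png")
cv2.imwrite("pics/scenec.png",cv2.resize(a[140:420,180:530],None,fx=2.1,fy=2.1,interpolation=cv2.INTER_CUBIC))
E
```

```text
(no output)
```

View pics/topc.png

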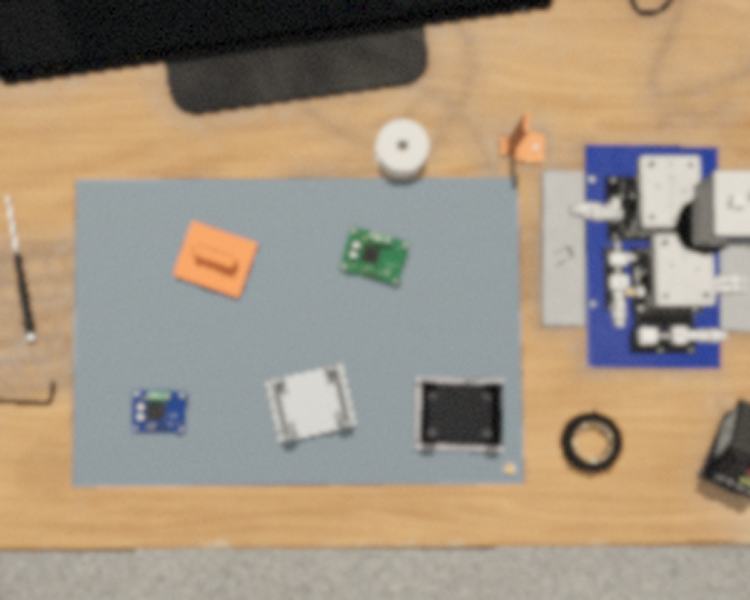

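View pics/scenec.png

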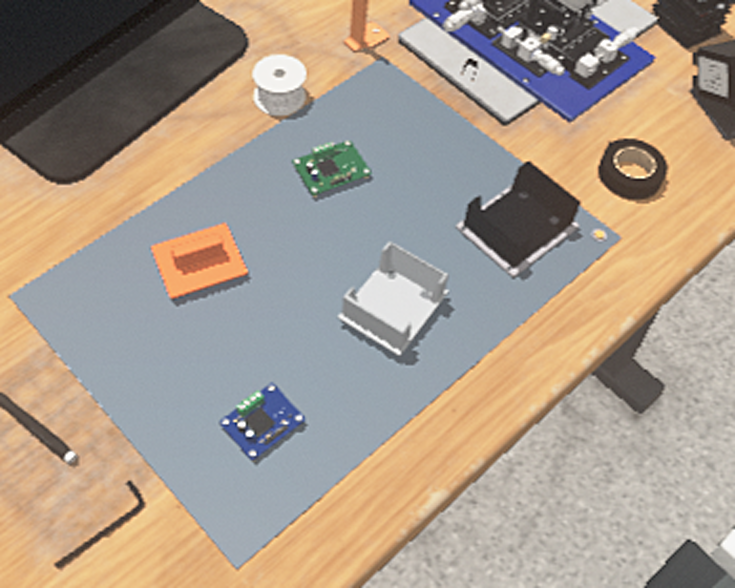

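The top view shows the lid (crop 215,260), green board (375,255), blue board (160,410), grey carrier (310,405) and black base (460,412), with the tape to the right and the reel and hex key clear. In the scene view, "carrier" was really the blue board, so the true carrier is at about px (368,280). Next I'll fit models to the silhouettes in both views.

```bash
cat > h.py <<'E'
import numpy as np,cv2
from scipy.optimize import minimize
from scipy.spatial.transform import Rotation as R
from cell import env
def fr(ax,ay,z0,bx=None,by=None,z1=0,cx=0,cy=0):
    bx=bx or ax;by=by or ay
    return np.array([[cx+s*w/2,cy+t*l/2,z] for w,l,z in((ax,ay,z0),(bx,by,z1)) for s in(-1,1) for t in(-1,1)])/1000
def walls(w,l,z0,z1,open_,th,sx):
    o=[]
    for t in(-1,1):
        o.append(fr(w,th,z0,z1=z1,cy=t*(l/2-th/2)))
        n=(l-open_)/2
        for s in(-1,1): o.append(fr(sx,n,z0,z1=z1,cx=s*(w/2-sx/2),cy=t*(l/2-n/2)))
    return o
M=dict(base=[fr(72,88,0,z1=5),fr(62,78,5,z1=8)]+walls(62,78,8,39,46,3,3),
 board_green=[fr(46,62,6,z1=8)],board_blue=[fr(42,54,6,z1=8)],
 carrier=[fr(47,63,0,54,70,9),fr(62,78,9,z1=13)]+walls(58,70,13,41,40,3,3),
 lid=[fr(43,55,0,50,62,7),fr(58,70,7,z1=11),fr(12,44,11,z1=33)])
def proj(p,X):
    q=np.asarray(p["rotation"])
    Rm=R.from_quat(np.r_[q[1:],q[0]]).as_matrix()
    c=(np.asarray(X)-p["origin"])@Rm
    c=c*[1,-1,-1]; uv=c@np.asarray(p["mtx"]).T
    return uv[:,:2]/uv[:,2:]
def ray(p,uv,z):
    q=np.asarray(p["rotation"]);Rm=R.from_quat(np.r_[q[1:],q[0]]).as_matrix()
    d=np.linalg.inv(p["mtx"])@np.r_[uv,1];d=Rm@(d*[1,-1,-1]);o=np.asarray(p["origin"])
    return o+d*(z-o[2])/d[2]
S=6
def render(p,name,x,rect):
    l,t,r,b=rect;im=np.zeros(((b-t)*S,(r-l)*S),np.uint8)
    for V in M[name]:
        W=R.from_euler("z",x[2]).apply(V)+[x[0],x[1],x[3]]
        uv=(proj(p,W)-[l,t]+.5)*S-.5
        cv2.fillConvexPoly(im,cv2.convexHull(np.round(uv*16).astype(np.int32)),255,cv2.LINE_AA,4)
    return cv2.resize(im,(r-l,b-t),interpolation=cv2.INTER_AREA)/255.
def fit(views,name,z=.002,freez=False):
    """views: [(picture,mask)]"""
    vs=[]
    for p,m in views:
        ys,xs=np.where(m);rc=(xs.min()-12,ys.min()-12,xs.max()+13,ys.max()+13)
        vs.append((p,m[rc[1]:rc[3],rc[0]:rc[2]].astype(float),rc))
    p,m=views[0];ys,xs=np.where(m);c=ray(p,[xs.mean(),ys.mean()],z+.01)
    def cost(x):
        x=np.r_[x[:2]/100,x[2]/10,(x[3]/100 if freez else z)]
        return sum(abs(render(p,name,x,rc)-m).sum()/m.sum() for p,m,rc in vs)
    best=None
    for a in np.arange(0,np.pi,np.pi/8):
        x0=np.r_[c[:2]*100,a*10]
        if freez:x0=np.r_[x0,z*100]
        r=minimize(cost,x0,method="Nelder-Mead",options=dict(initial_simplex=np.vstack([x0]+[x0+e for e in np.eye(len(x0))*([.5,.5,2,.6][:len(x0)])]),xatol=.003,fatol=1e-4,maxiter=300))
        if best is None or r.fun<best.fun:best=r
    x=best.x
    return np.r_[x[:2]/100,(x[2]/10+np.pi/2)%np.pi-np.pi/2,(x[3]/100 if freez else z)],best.fun
E
cat > m1.py <<'E'
from h import *
import pickle
P=dict(scene=env.capture("scene"),top=env.capture("top"))
B={}
for n in M:
    vs={}
    for k,p in P.items():
        for r in env.trace(p,n)[:3]:
            vs.setdefault(k,[]).append((r["conf"],r["region"],r["rect"]))
    B[n]=vs
pickle.dump((P,B),open("m1.pkl","wb"))
for n,vs in B.items():
    for k,l in vs.items():
        for c,m,r in l:
            x,f=fit([(P[k],m)],n); print(n,k,round(c,2),np.round(r),"xy",np.round(x[:2],4),"yaw",round(np.degrees(x[2]),1),"cost",round(f,3))
E
python3 m1.py
```

```text
base scene 0.86 [400. 222. 457. 275.] xy [0.4383 0.0561] yaw -1.4 cost 0.078
base top 0.64 [356. 280. 392. 314.] xy [0.4375 0.0536] yaw -2.8 cost 0.037
board_green scene 0.64 [320. 208. 357. 233.] xy [0.5986 0.139 ] yaw -15.2 cost 0.109
board_green scene 0.62 [252. 245. 295. 282.] xy [0.5915 0.3005] yaw -16.5 cost 0.285
board_green top 0.86 [326. 220. 354. 245.] xy [0.5975 0.1365] yaw -16.2 cost 0.063
board_blue scene 0.86 [285. 321. 324. 358.] xy [0.4432 0.355 ] yaw -1.3 cost 0.049
board_blue top 0.68 [242. 288. 263. 303.] xy [0.4421 0.3525] yaw -3.2 cost 0.075
carrier scene 0.81 [345. 258. 393. 309.] xy [0.4499 0.2037] yaw 12.9 cost 0.069
carrier top 0.73 [295. 275. 331. 310.] xy [0.4493 0.2011] yaw 12.8 cost 0.054
lid scene 0.86 [252. 244. 299. 282.] xy [0.5942 0.2989] yaw -19.7 cost 0.044
lid top 0.6 [258. 220. 290. 248.] xy [0.5944 0.2966] yaw -18.6 cost 0.081
```

```bash
python3 - <<'E'
from h import *
import pickle
P,B=pickle.load(open("m1.pkl","rb"))
out={}
for n,vs in B.items():
    v=[(P[k],l[0][1]) for k,l in vs.items()]
    x,f=fit(v,n); xz,fz=fit(v,n,freez=True)
    out[n]=x
    print(n,np.round(x[:2],4),round(np.degrees(x[2]),1),round(f,3),"| free z",np.round(xz,4),round(fz,3))
pickle.dump(out,open("pose.pkl","wb"))
s=env.state();print(s["time_s"],R.from_quat(np.roll(s["orientation"],-1)).as_matrix().round(3))
E
```

```text
base [0.4378 0.0542] -2.4 0.137 | free z [ 0.4382  0.0535 -0.041  -0.0011] 0.125
board_green [0.5978 0.1378] -16.4 0.207 | free z [ 0.5985  0.137  -0.2913 -0.0006] 0.194
board_blue [0.4428 0.3538] -2.8 0.19 | free z [ 0.4436  0.3532 -0.0135 -0.001 ] 0.176
carrier [0.4497 0.2023] 13.1 0.147 | free z [ 0.4504  0.2016  0.2286 -0.0016] 0.135
lid [0.5944 0.2982] -19.1 0.149 | free z [ 0.5955  0.2976 -0.3379 -0.001 ] 0.132
1.5 [[ 0.918  0.396  0.   ]
 [ 0.396 -0.918 -0.   ]
 [-0.     0.    -1.   ]]
```

```bash
cat > g.py <<'E'
import sys
from h import *
x,y,z,psi=map(float,sys.argv[1:5]);psi=np.radians(psi)
s=env.state();Rm=R.from_quat(np.roll(s["orientation"],-1))
T=R.from_matrix(np.array([[np.cos(psi),np.sin(psi),0],[np.sin(psi),-np.cos(psi),0],[0,0,-1]]))
d=Rm.inv().apply(np.array([x,y,z])-s["position"])
print("d",d.round(4),"rv",(Rm.inv()*T).as_rotvec().round(3),"t",round(s["time_s"],2),"F",np.round(s["ft_force"],1),"q",np.round(s["q"],2))
E
echo '[{"xyz":[0,0,-0.04]},{"xyz":[0,0,-0.08]},{"xyz":[0.03,-0.03,-0.1]}]' > next.json && python3 -m crank next.json 0.046
python3 g.py 0.52 0.10 0.25 73.6; python3 g.py 0.52 0.10 0.03 73.6
```

```text
time_s: 1.75
position: [0.2575, -0.5452, 0.2956]
orientation: [0.004, 0.98, 0.198, -0.001]
ft_force: [-0.1, 0.1, 0.7]
opening: 0.0516
grasp_force: 0.0
d [ 0.4925 -0.493   0.0408] rv [ 0.005  0.006 -0.886] t 1.75 F [-0.1  0.1  0.7] q [ 1.06  0.3  -0.02  1.51  0.01  1.32 -0.13]
d [ 0.4932 -0.4945  0.2608] rv [ 0.005  0.006 -0.886] t 1.75 F [-0.1  0.1  0.7] q [ 1.06  0.3  -0.02  1.51  0.01  1.32 -0.13]
```

Units first: turns go in shares of pi rad. So -0.88 rad / 3.1416 = -0.2801.

```bash

echo '[{"xyz":[0.49,-0.49,0],"turn_vec":[0,0,-0.2801]},{"xyz":[0.49,-0.49,0],"turn_vec":[0,0,-0.2801]},{"xyz":[0.49,-0.49,0],"turn_vec":[0,0,-0.2801]},{"xyz":[0.49,-0.49,0],"turn_vec":[0,0,-0.2801]},{"xyz":[0.49,-0.49,0],"turn_vec":[0,0,-0.2801]},{"xyz":[0.49,-0.49,0],"turn_vec":[0,0,-0.2801]},{"xyz":[0.49,-0.49,0],"turn_vec":[0,0,-0.2801]},{"xyz":[0.49,-0.49,0],"turn_vec":[0,0,-0.2801]}]' > next.json && python3 -m crank next.json
python3 g.py 0.52 0.10 0.15 73.6
```

```text
time_s: 2.42
position: [0.3847, -0.2273, 0.2918]
orientation: [0.001, 0.798, 0.603, -0.0]
ft_force: [1.6, -0.8, 0.7]
opening: 0.0456
grasp_force: 0.0
d [0.3519 0.0408 0.1416] rv [0.001 0.001 0.01 ] t 2.42 F [ 1.6 -0.8  0.7] q [ 0.77  0.04 -0.36  1.84  0.02  1.26  0.13]
```

```bash

echo '[{"xyz":[0.34,0.04,0]},{"xyz":[0.34,0.04,0]},{"xyz":[0.34,0.04,0]},{"xyz":[0.34,0.04,0]},{"xyz":[0.34,0.04,0]},{"xyz":[0.34,0.04,0.1]},{"xyz":[0.34,0.04,0.14]},{"xyz":[0.34,0.04,0.14]}]' > next.json && python3 -m crank next.json
echo '[{"xyz":[0.02,0,0.08]},{"xyz":[0.02,0,0.08]},{"xyz":[0.02,0,0.08]},{"xyz":[0.02,0,0.08]},{"xyz":[0.02,0,0.08]}]' > next.json && python3 -m crank next.json
python3 g.py 0.52 0.10 0.01 73.6
```

```text
time_s: 3.08
position: [0.5013, 0.0457, 0.2036]
orientation: [0.001, 0.8, 0.6, 0.001]
ft_force: [0.6, 0.3, -0.3]
opening: 0.0462
grasp_force: 0.0
time_s: 3.5
position: [0.5068, 0.0627, 0.1255]
orientation: [0.0, 0.8, 0.6, 0.001]
ft_force: [0.6, -0.1, 0.7]
opening: 0.0459
grasp_force: 0.0
d [0.0395 0.002  0.1155] rv [ 0.001 -0.     0.002] t 3.5 F [ 0.6 -0.1  0.7] q [ 0.27  0.36 -0.61  1.92  0.25  0.94 -0.74]
```

```bash
python3 g.py 0.54 0.215 0.025 73.6
echo '[{"xyz":[0.04,0,0.02]},{"xyz":[0.08,0,0.04]},{"xyz":[0.12,0,0.06]},{"xyz":[0.156,-0.01,0.085]},{"xyz":[0.156,-0.01,0.1]},{"xyz":[0.156,-0.01,0.1]}]' > next.json && python3 -m crank next.json
python3 g.py 0.54 0.215 0.01 73.6

```

```text
d [ 0.1555 -0.011   0.1006] rv [ 0.001 -0.     0.002] t 3.5 F [ 0.6 -0.1  0.7] q [ 0.27  0.36 -0.61  1.92  0.25  0.94 -0.74]
time_s: 4.0
position: [0.5396, 0.2186, 0.0233]
orientation: [-0.001, 0.799, 0.601, 0.0]
ft_force: [-0.1, -0.3, -0.0]
opening: 0.046
grasp_force: 0.0
d [-0.0034  0.0014  0.0133] rv [-0.001 -0.001  0.005] t 4.0 F [-0.1 -0.3 -0. ] q [-0.07  0.6  -0.54  1.83  0.41  0.82 -1.1 ]
```

```bash

echo '[{"xyz":[0,0,0.007]},{"xyz":[0,0,0.014]},{"xyz":[0,0,0.017]},{"xyz":[0,0,0.017]}]' > next.json && python3 -m crank next.json
for i in 1 2 3; do echo '[{"xyz":[0,0,0.0015]},{"xyz":[0,0,0.002]}]' > next.json && python3 -m crank next.json | grep -E "pos|ft"; done

```

```text
time_s: 4.33
position: [0.5408, 0.2137, 0.0074]
orientation: [0.001, 0.801, 0.599, 0.0]
ft_force: [0.6, -0.6, 0.2]
opening: 0.0462
grasp_force: 0.0
position: [0.5405, 0.2149, 0.0054]
ft_force: [0.1, -0.8, 0.3]
position: [0.5401, 0.2153, 0.0029]
ft_force: [-0.3, -1.0, -0.7]
position: [0.5398, 0.2155, 0.0006]
ft_force: [-0.4, -0.2, -0.8]
```

```bash

for i in 1; do echo '[{"xyz":[0,0,0.001]},{"xyz":[0,0,0.0015]}]' > next.json && python3 -m crank next.json | grep -E "pos|ft"; done
echo '[{"xyz":[0,0,0.001]},{"xyz":[0,0,0.0015]}]' > next.json && python3 -m crank next.json | grep -E "pos|ft"
echo '[{"xyz":[0,0,0.001]},{"xyz":[0,0,0.0015]}]' > next.json && python3 -m crank next.json | grep -E "pos|ft"
echo '[{"xyz":[0,0,0.001]},{"xyz":[0,0,0.0015]}]' > next.json && python3 -m crank next.json | grep -E "pos|ft"

```

```text
position: [0.5399, 0.2156, -0.0009]
ft_force: [0.4, 0.3, -0.2]
position: [0.5399, 0.2155, -0.0024]
ft_force: [0.1, -0.1, -0.2]
position: [0.5399, 0.2155, -0.0038]
ft_force: [0.5, 0.5, 0.0]
position: [0.5399, 0.2155, -0.0054]
ft_force: [-0.6, -0.2, 0.3]
```

```bash

echo '[{"xyz":[0,0,0.0005]},{"xyz":[0,0,0.001]}]' > next.json && python3 -m crank next.json | grep -E "pos|ft"
echo '[{"xyz":[0,0,0.0005]},{"xyz":[0,0,0.001]}]' > next.json && python3 -m crank next.json | grep -E "pos|ft"

```

```text
position: [0.5399, 0.2155, -0.0063]
ft_force: [-0.5, -0.1, 0.7]
position: [0.5399, 0.2155, -0.0072]
ft_force: [-0.3, -0.1, 0.5]
```

```bash
python3 - <<'E'
from h import *
p=env.capture("scene");f=p["frame"][:,:,::-1]
uv=proj(p,[[.54,.2155,.002]])[0];print(uv)
c,r=map(int,uv);cv2.imwrite("pics/tip.png",cv2.resize(f[r-70:r+50,c-80:c+80],None,fx=5,fy=5,interpolation=cv2.INTER_CUBIC))
E
```

```text
[328.36666656 260.08519   ]
```

View pics/tip.png

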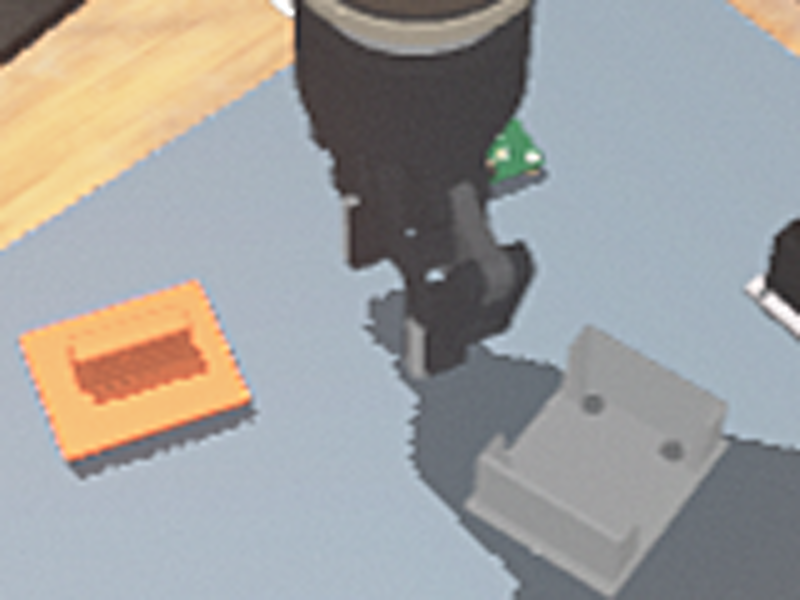

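The view shows the near fingertip at crop (430,375), very close to the mat with its shadow just below it, and the carrier, lid and green board clear of it. I'll keep probing down.

```bash

echo '[{"xyz":[0,0,0.0005]},{"xyz":[0,0,0.001]}]' > next.json && python3 -m crank next.json | grep -E "pos|ft"
echo '[{"xyz":[0,0,0.0005]},{"xyz":[0,0,0.001]}]' > next.json && python3 -m crank next.json | grep -E "pos|ft"
echo '[{"xyz":[0,0,0.0005]},{"xyz":[0,0,0.001]}]' > next.json && python3 -m crank next.json | grep -E "pos|ft"

```

```text
position: [0.5399, 0.2155, -0.0082]
ft_force: [0.4, -0.4, 0.2]
position: [0.5399, 0.2155, -0.0093]
ft_force: [-0.5, -0.4, 0.0]
position: [0.5399, 0.2155, -0.0103]
ft_force: [-0.5, -0.3, 0.2]
```

```bash

echo '[{"xyz":[0,0,0.001]},{"xyz":[0,0,0.001]}]' > next.json && python3 -m crank next.json | grep -E "pos|ft"
echo '[{"xyz":[0,0,0.001]},{"xyz":[0,0,0.001]}]' > next.json && python3 -m crank next.json | grep -E "pos|ft"
python3 - <<'E'
from h import *
p=env.capture("scene");f=p["frame"][:,:,::-1]
c,r=328,260;cv2.imwrite("pics/tip2.png",cv2.resize(f[r-35:r+25,c-40:c+40],None,fx=10,fy=10,interpolation=cv2.INTER_CUBIC))
y=np.array([.96,-.282,0]);x=np.array([.282,.96,0])
for z in(.002,.007,.012): print(z,[((proj(p,[np.array([.54,.2155,z])+s*y*d+x*.011*w])[0]-[c-40,r-35])*10).astype(int).tolist() for s in(-1,1) for d in(.023,.030) for w in(-1,1)])
E
```

```text
position: [0.5398, 0.2155, -0.0114]
ft_force: [0.4, -0.5, 0.5]
position: [0.5399, 0.2155, -0.0124]
ft_force: [-0.3, -0.1, 0.2]
0.002 [[511, 423], [403, 465], [528, 452], [420, 494], [403, 240], [298, 279], [387, 213], [282, 252]]
0.007 [[512, 408], [404, 449], [529, 436], [420, 479], [404, 224], [298, 264], [388, 197], [282, 236]]
0.012 [[513, 392], [404, 434], [530, 421], [421, 463], [404, 209], [298, 248], [388, 181], [282, 221]]
```

View pics/tip2.png

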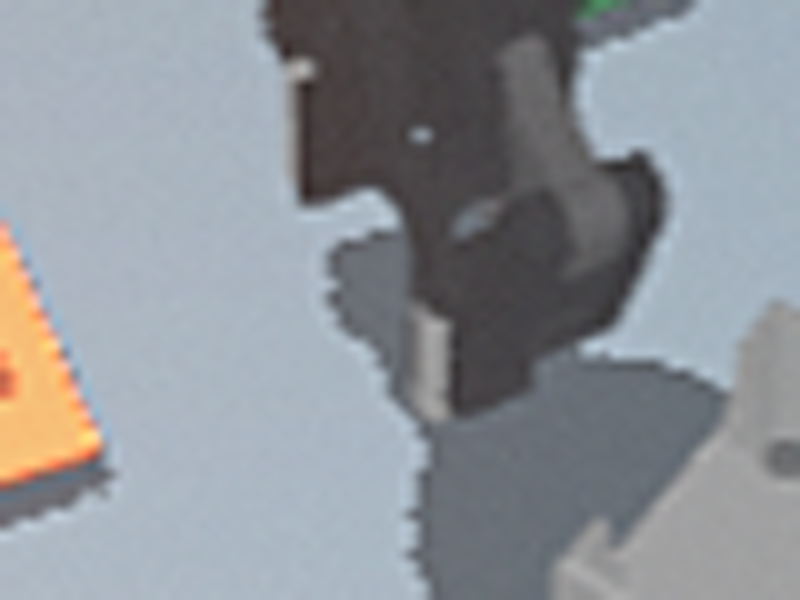

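Near tip's lower corner is at (412,410) and the far one's at (300,195). By projection the tips still stand well above the mat, so they lie farther behind the TCP than assumed. I'll continue the probe.

```bash

for i in 1 2 3 4; do :; done
echo '[{"xyz":[0,0,0.001]},{"xyz":[0,0,0.002]}]' > next.json && python3 -m crank next.json | grep -E "pos|ft"
echo '[{"xyz":[0,0,0.001]},{"xyz":[0,0,0.002]}]' > next.json && python3 -m crank next.json | grep -E "pos|ft"
echo '[{"xyz":[0,0,0.001]},{"xyz":[0,0,0.002]}]' > next.json && python3 -m crank next.json | grep -E "pos|ft"

```

```text
position: [0.54, 0.2156, -0.0142]
ft_force: [0.1, 0.3, -1.1]
position: [0.5399, 0.2155, -0.0163]
ft_force: [0.3, -0.6, -0.0]
position: [0.5399, 0.2155, -0.0184]
ft_force: [0.4, -0.7, -0.5]
```

```bash

echo '[{"xyz":[0,0,0.001]},{"xyz":[0,0,0.002]}]' > next.json && python3 -m crank next.json | grep -E "pos|ft"
echo '[{"xyz":[0,0,0.001]},{"xyz":[0,0,0.002]}]' > next.json && python3 -m crank next.json | grep -E "pos|ft"
echo '[{"xyz":[0,0,0.001]},{"xyz":[0,0,0.002]}]' > next.json && python3 -m crank next.json | grep -E "pos|ft"
python3 - <<'E'
from h import *
p=env.capture("scene");f=p["frame"][:,:,::-1]
a=f[225:285,288:368]
p=env.capture("top");f=p["frame"][:,:,::-1]
c,r=map(int,proj(p,[[.54,.2155,.02]])[0]);print(c,r)
b=f[r-30:r+30,c-40:c+40]
cv2.imwrite("pics/tip3.png",cv2.resize(np.vstack([a,b]),None,fx=5,fy=5,interpolation=cv2.INTER_CUBIC))
E
```

```text
position: [0.5399, 0.2155, -0.0203]
ft_force: [-0.2, 0.5, -1.2]
position: [0.5399, 0.2155, -0.0223]
ft_force: [0.6, -0.2, 0.3]
position: [0.5399, 0.2155, -0.0243]
ft_force: [-0.1, -0.7, -0.1]
307 254
```

View pics/tip3.png

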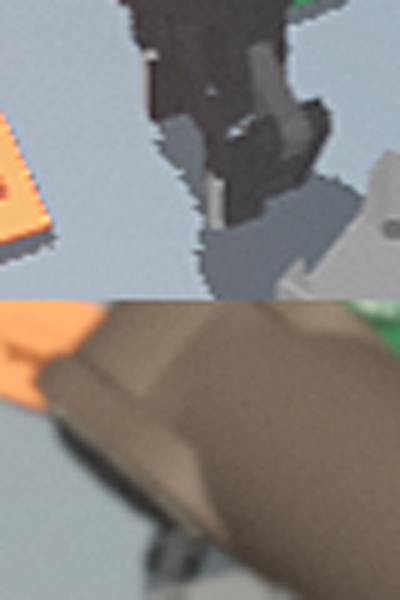

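The near tip (208,225) now almost meets its shadow, and the far tip (150,118) is nearly at its shadow too. A few mm remain.

```bash

echo '[{"xyz":[0,0,0.001]},{"xyz":[0,0,0.002]}]' > next.json && python3 -m crank next.json | grep -E "pos|ft"
echo '[{"xyz":[0,0,0.001]},{"xyz":[0,0,0.002]}]' > next.json && python3 -m crank next.json | grep -E "pos|ft"
echo '[{"xyz":[0,0,0.001]},{"xyz":[0,0,0.0015]}]' > next.json && python3 -m crank next.json | grep -E "pos|ft"

```

```text
position: [0.54, 0.2156, -0.0262]
ft_force: [-0.1, -1.3, -0.1]
position: [0.54, 0.2156, -0.0283]
ft_force: [-0.2, -0.2, 0.7]
position: [0.5398, 0.2155, -0.0299]
ft_force: [0.0, 0.2, -0.3]
```

```bash

echo '[{"xyz":[0,0,0.0008]},{"xyz":[0,0,0.0015]}]' > next.json && python3 -m crank next.json | grep -E "pos|ft"
echo '[{"xyz":[0,0,0.0008]},{"xyz":[0,0,0.0015]}]' > next.json && python3 -m crank next.json | grep -E "pos|ft"
echo '[{"xyz":[0,0,0.0008]},{"xyz":[0,0,0.0015]}]' > next.json && python3 -m crank next.json | grep -E "pos|ft|time"

```

```text
position: [0.5399, 0.2156, -0.0313]
ft_force: [0.5, -0.1, 1.1]
position: [0.5399, 0.2156, -0.0328]
ft_force: [0.6, 0.1, -0.4]
time_s: 8.87
position: [0.5399, 0.2155, -0.0343]
ft_force: [0.2, -1.2, 0.5]
```

```bash

python3 - <<'E'
from h import *
p=env.capture("scene");f=p["frame"][:,:,::-1]
cv2.imwrite("pics/tip4.png",cv2.resize(f[225:285,288:368],None,fx=10,fy=10,interpolation=cv2.INTER_CUBIC))
E
```

```text
(no output)
```

View pics/tip4.png

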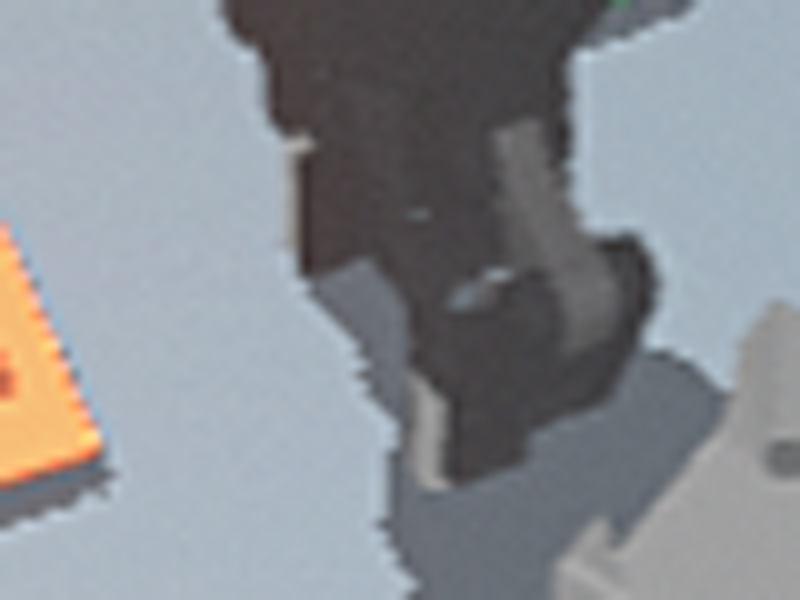

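Far tip (303,270) meets its shadow, so contact is imminent.

```bash

echo '[{"xyz":[0,0,0.0005]},{"xyz":[0,0,0.001]}]' > next.json && python3 -m crank next.json | grep -E "pos|ft"
echo '[{"xyz":[0,0,0.0005]},{"xyz":[0,0,0.001]}]' > next.json && python3 -m crank next.json | grep -E "pos|ft"
echo '[{"xyz":[0,0,0.0005]},{"xyz":[0,0,0.001]}]' > next.json && python3 -m crank next.json | grep -E "pos|ft|time"

```

```text
position: [0.54, 0.2155, -0.0352]
ft_force: [0.2, 0.3, 0.4]
position: [0.54, 0.2155, -0.0362]
ft_force: [0.1, 0.8, -0.1]
time_s: 9.42
position: [0.5399, 0.2155, -0.0373]
ft_force: [0.1, -0.2, 0.2]
```

```bash

echo '[{"xyz":[0,0,0.0005]},{"xyz":[0,0,0.001]}]' > next.json && python3 -m crank next.json | grep -E "pos|ft"
echo '[{"xyz":[0,0,0.0005]},{"xyz":[0,0,0.001]}]' > next.json && python3 -m crank next.json | grep -E "pos|ft"
echo '[{"xyz":[0,0,0.0005]},{"xyz":[0,0,0.001]}]' > next.json && python3 -m crank next.json | grep -E "pos|ft|time"
python3 g.py .54 .2155 -.04 73.6
python3 - <<'E'
from h import *
p=env.capture("scene");f=p["frame"][:,:,::-1]
cv2.imwrite("pics/tip5.png",cv2.resize(f[225:285,288:368],None,fx=10,fy=10,interpolation=cv2.INTER_CUBIC))
E
```

```text
position: [0.54, 0.2155, -0.0379]
ft_force: [-2.3, -2.4, 10.8]
position: [0.54, 0.2155, -0.0379]
ft_force: [-6.2, -3.4, 21.3]
time_s: 9.92
position: [0.54, 0.2155, -0.038]
ft_force: [-8.6, -4.8, 30.4]
d [-0.    -0.     0.002] rv [0.001 0.001 0.002] t 9.92 F [-8.6 -4.8 30.4] q [-0.1   0.68 -0.49  1.86  0.47  0.72 -1.15]
```

View pics/tip5.png

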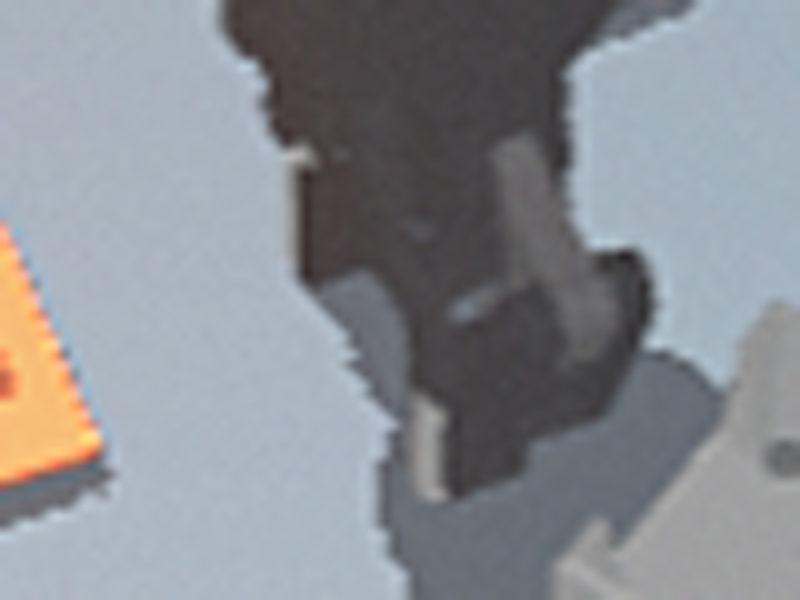

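Contact is confirmed at reading z = -0.038 with a 46 mm opening, so tip height = reading + 0.040, and in xy the far tip (303,280) agrees with projection to within 2 mm. Next is the green board.

```bash

echo '[{"xyz":[0,0,-0.03]},{"xyz":[0,0,-0.05]},{"xyz":[-0.02,0.03,-0.05]},{"xyz":[-0.05,0.07,-0.05]},{"xyz":[-0.05,0.07,-0.05]},{"xyz":[-0.05,0.07,-0.05]}]' > next.json && python3 -m crank next.json 0.062 30
python3 g.py .598 .138 -.035 73.6
```

```text
time_s: 10.47
position: [0.5956, 0.1428, 0.0095]
orientation: [0.001, 0.802, 0.597, -0.0]
ft_force: [-0.5, 0.2, 0.1]
opening: 0.0626
grasp_force: 0.0
d [-0.0038  0.0036  0.0446] rv [ 0.002  0.002 -0.005] t 10.47 F [-0.5  0.2  0.1] q [ 0.05  0.66 -0.52  1.76  0.42  0.84 -0.96]
```

```bash

echo '[{"xyz":[-0.004,0.0035,0.02]},{"xyz":[-0.004,0.0035,0.044]},{"xyz":[-0.004,0.0035,0.044]},{"xyz":[-0.004,0.0035,0.044]}]' > next.json && python3 -m crank next.json
python3 g.py .598 .138 -.035 73.6
```

```text
time_s: 10.8
position: [0.5937, 0.1436, -0.0352]
orientation: [-0.001, 0.8, 0.6, -0.001]
ft_force: [-0.1, -0.7, 0.4]
opening: 0.062
grasp_force: 0.0
d [-0.0042  0.0057 -0.0002] rv [-0.003  0.001  0.003] t 10.8 F [-0.1 -0.7  0.4] q [ 0.03  0.72 -0.49  1.78  0.46  0.76 -0.98]
```

```bash

echo '[{"xyz":[-0.004,0.0055,0]},{"xyz":[-0.004,0.0055,0]}]' > next.json && python3 -m crank next.json
echo '[{},{},{},{},{}]' > next.json && python3 -m crank next.json 0.03 25
python3 g.py .598 .138 -.035 73.6
```

```text
time_s: 10.97
position: [0.6011, 0.1373, -0.0329]
orientation: [0.001, 0.8, 0.6, 0.001]
ft_force: [0.5, -0.4, 0.1]
opening: 0.062
grasp_force: 0.0
time_s: 11.38
position: [0.6004, 0.1378, -0.0329]
orientation: [0.001, 0.8, 0.6, 0.001]
ft_force: [0.9, -1.1, 5.8]
opening: 0.0445
grasp_force: 24.8
d [-0.0005 -0.0024  0.0021] rv [ 0.002 -0.001  0.002] t 11.38 F [ 0.9 -1.1  5.8] q [ 0.04  0.72 -0.49  1.77  0.46  0.77 -0.97]
```

```bash

echo '[{},{},{}]' > next.json && python3 -m crank next.json 0.060
echo '[{"xyz":[0,-0.001,0.002]},{"xyz":[0,-0.001,0.002]},{"xyz":[0,-0.001,0.002]}]' > next.json && python3 -m crank next.json
echo '[{},{},{},{}]' > next.json && python3 -m crank next.json 0.03 25
```

```text
time_s: 11.63
position: [0.5994, 0.1378, -0.0341]
orientation: [-0.0, 0.8, 0.6, 0.0]
ft_force: [-0.0, -0.3, -0.6]
opening: 0.0602
grasp_force: 0.0
time_s: 11.88
position: [0.5982, 0.138, -0.0365]
orientation: [-0.0, 0.8, 0.6, -0.0]
ft_force: [-0.2, -0.8, -0.9]
opening: 0.0598
grasp_force: 0.0
time_s: 12.22
position: [0.5985, 0.138, -0.0361]
orientation: [0.0, 0.8, 0.6, -0.0]
ft_force: [-2.2, -0.6, 1.9]
opening: 0.0446
grasp_force: 25.3
```

```bash

echo '[{"xyz":[0,0,-0.02]},{"xyz":[0,0,-0.05]},{"xyz":[0,0,-0.09]},{"xyz":[0,0,-0.09]},{"xyz":[0,0,-0.09]}]' > next.json && python3 -m crank next.json
python3 g.py .4378 .0542 .05 87.6
python3 - <<'E'
from h import *
p=env.capture("scene");f=p["frame"][:,:,::-1]
s=env.state();print(s["position"],s["opening"])
for r in env.trace(p,"board_green")[:2]: print(r["conf"],r["rect"],r["region"].sum())
c,r=map(int,proj(p,[s["position"]+[0,0,.04]])[0])
cv2.imwrite("pics/hold.png",cv2.resize(f[r-50:r+40,c-60:c+60],None,fx=6,fy=6,interpolation=cv2.INTER_CUBIC))
E
```

```text
time_s: 12.63
position: [0.6005, 0.1385, 0.0563]
orientation: [0.001, 0.8, 0.6, 0.002]
ft_force: [-0.1, 0.3, -1.3]
opening: 0.0445
grasp_force: 25.8
d [-0.1266 -0.1325  0.0054] rv [ 0.005 -0.002 -0.242] t 12.63 F [-0.1  0.3 -1.3] q [ 0.09  0.6  -0.55  1.73  0.39  0.92 -0.91]
[0.59915661 0.13791121 0.05450571] 0.04487252832780413
0.55 [321.0, 175.2, 354.9, 203.3] 378
```

View pics/hold.png

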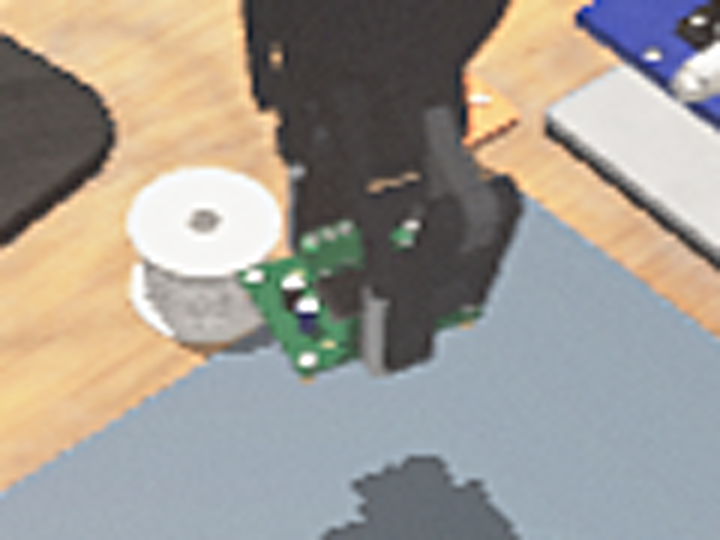

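Green board is held level; its left corners are at crop (245,270) and (302,375), and its right-front corner is at (478,318).

```bash

python3 - <<'E'
from h import *
p=env.capture("scene");s=env.state();pos=np.array([0.59915661,0.13791121,0.0545])
c,r=map(int,proj(p,[pos+[0,0,.04]])[0])
obs=np.array([[245,270],[302,375],[478,318]])/6+[c-60-.4,r-50-.4]
for z in(.0985,.1005):
  W=np.array([ray(p,u,z) for u in obs]);print(W.round(4))
  print("pred",(R.from_euler("z",np.radians(-16.4)).apply([[.023,.031,0],[-.023,.031,0],[-.023,-.031,0]])+pos).round(4)[:,:2])
  print("mid",((W[0]+W[2])/2).round(4),"yaw",np.degrees(np.arctan2(*(W[0]-W[1])[[1,0]])),np.degrees(np.arctan2(*(W[1]-W[2])[[1,0]]))-90, np.linalg.norm(np.diff(W,axis=0),axis=1))
E
```

```text
[[0.6312 0.1583 0.0985]
 [0.5875 0.174  0.0985]
 [0.5698 0.1182 0.0985]]
pred [[0.63   0.1612]
 [0.5858 0.1741]
 [0.5683 0.1147]]
mid [0.6005 0.1382 0.0985] yaw -19.809130274766346 -17.607587071047533 [0.04641084 0.05850703]
[[0.6297 0.1595 0.1005]
 [0.5862 0.1752 0.1005]
 [0.5685 0.1196 0.1005]]
pred [[0.63   0.1612]
 [0.5858 0.1741]
 [0.5683 0.1147]]
mid [0.5991 0.1396 0.1005] yaw -19.80913027476641 -17.60758707104759 [0.04626505 0.05832324]
```

Units first: turns go in shares of pi rad. So -0.24 rad / 3.1416 = -0.0764.

```bash

echo '[{"xyz":[-0.03,-0.03,0],"turn_vec":[0,0,-0.0255]},{"xyz":[-0.06,-0.06,0],"turn_vec":[0,0,-0.0509]},{"xyz":[-0.09,-0.09,0],"turn_vec":[0,0,-0.0764]},{"xyz":[-0.12,-0.12,0],"turn_vec":[0,0,-0.0764]},{"xyz":[-0.127,-0.1325,0],"turn_vec":[0,0,-0.0764]},{"xyz":[-0.127,-0.1325,0],"turn_vec":[0,0,-0.0764]},{"xyz":[-0.127,-0.1325,0],"turn_vec":[0,0,-0.0764]},{"xyz":[-0.127,-0.1325,0],"turn_vec":[0,0,-0.0764]}]' > next.json && python3 -m crank next.json
python3 g.py .4378 .0542 .02 87.6
```

```text
time_s: 13.45
position: [0.4366, 0.0536, 0.0536]
orientation: [-0.0, 0.723, 0.691, 0.0]
ft_force: [0.4, -0.3, 0.3]
opening: 0.0446
grasp_force: 25.8
d [0.0006 0.0012 0.0336] rv [ 0.    -0.001 -0.002] t 13.45 F [ 0.4 -0.3  0.3] q [ 0.34  0.37 -0.68  2.14  0.35  0.74 -0.61]
```

```bash

echo '[{"xyz":[0.0005,0.001,0.02]},{"xyz":[0.0005,0.001,0.04]},{"xyz":[0.0005,0.001,0.055]},{"xyz":[0.0005,0.001,0.065]},{"xyz":[0.0005,0.001,0.071]},{"xyz":[0.0005,0.001,0.071]}]' > next.json && python3 -m crank next.json
echo '[{"xyz":[0,0,0.002]},{"xyz":[0,0,0.004]},{"xyz":[0,0,0.004]}]' > next.json && python3 -m crank next.json
python3 g.py .4378 .0542 -.028 87.6
```

```text
time_s: 13.95
position: [0.4368, 0.0544, -0.0183]
orientation: [-0.001, 0.722, 0.692, -0.0]
ft_force: [0.4, 0.5, -0.4]
opening: 0.0447
grasp_force: 25.8
time_s: 14.2
position: [0.4373, 0.0537, -0.0209]
orientation: [0.0, 0.723, 0.691, 0.0]
ft_force: [-0.4, 0.8, 0.2]
opening: 0.0451
grasp_force: 25.8
d [0.0005 0.0005 0.0071] rv [ 0.001 -0.    -0.002] t 14.2 F [-0.4  0.8  0.2] q [ 0.24  0.5  -0.57  2.19  0.5   0.58 -0.75]
```

```bash

echo '[{"xyz":[0.0003,0.0003,0.002]},{"xyz":[0.0003,0.0003,0.004]},{"xyz":[0.0003,0.0003,0.004]}]' > next.json && python3 -m crank next.json
echo '[{"xyz":[0,0,0.001]},{"xyz":[0,0,0.002]},{"xyz":[0,0,0.002]}]' > next.json && python3 -m crank next.json
echo '[{"xyz":[0,0,0.001]},{"xyz":[0,0,0.0015]},{"xyz":[0,0,0.0015]}]' > next.json && python3 -m crank next.json
```

```text
time_s: 14.45
position: [0.4378, 0.054, -0.0251]
orientation: [0.0, 0.723, 0.691, 0.001]
ft_force: [1.2, 0.7, 0.4]
opening: 0.0443
grasp_force: 25.9
time_s: 14.7
position: [0.438, 0.054, -0.027]
orientation: [0.0, 0.722, 0.691, 0.001]
ft_force: [3.6, -0.3, 1.5]
opening: 0.0446
grasp_force: 26.0
time_s: 14.95
position: [0.4381, 0.054, -0.0282]
orientation: [0.001, 0.722, 0.691, 0.001]
ft_force: [2.8, -0.7, 6.7]
opening: 0.0446
grasp_force: 26.3
```

```bash

echo '[{},{},{},{}]' > next.json && python3 -m crank next.json 0.056
echo '[{"xyz":[0,0,-0.02]},{"xyz":[0,0,-0.06]},{"xyz":[0,0,-0.1]},{"xyz":[0.03,0,-0.12]}]' > next.json && python3 -m crank next.json 0.076 40
python3 g.py .4497 .2023 .03 103.1
```

```text
time_s: 15.28
position: [0.4363, 0.0538, -0.029]
orientation: [-0.0, 0.722, 0.691, -0.001]
ft_force: [0.7, -0.3, 0.7]
opening: 0.0562
grasp_force: 0.0
time_s: 15.62
position: [0.439, 0.0789, 0.0939]
orientation: [0.001, 0.725, 0.689, -0.001]
ft_force: [1.4, -0.0, -1.5]
opening: 0.076
grasp_force: 0.0
d [0.124  0.0042 0.0636] rv [ 0.     0.003 -0.28 ] t 15.62 F [ 1.4 -0.  -1.5] q [ 0.33  0.32 -0.73  2.09  0.29  0.83 -0.62]
```

Scaled: -0.28 rad / 3.1416 = -0.0891.

```bash

echo '[{"xyz":[0.03,0,0.01],"turn_vec":[0,0,-0.0318]},{"xyz":[0.07,0,0.02],"turn_vec":[0,0,-0.0637]},{"xyz":[0.1,0,0.03],"turn_vec":[0,0,-0.0891]},{"xyz":[0.12,0,0.03],"turn_vec":[0,0,-0.0891]},{"xyz":[0.12,0,0.03],"turn_vec":[0,0,-0.0891]},{"xyz":[0.12,0,0.03],"turn_vec":[0,0,-0.0891]}]' > next.json && python3 -m crank next.json
python3 g.py .4497 .2023 .0 103.1
cat > chk.py <<'E'
import sys
from h import *
n=sys.argv[1];z=float(sys.argv[2])
for k in("scene","top"):
    p=env.capture(k)
    for r in env.trace(p,n)[:2]:
        if r["conf"]<.3: continue
        x,f=fit([(p,r["region"])],n,z);xz=fit([(p,r["region"])],n,z,True)[0]
        print(n,k,round(r["conf"],2),np.round(r["rect"]),x[:2].round(4),np.degrees(x[2]).round(1),round(f,3),"freez",xz[3].round(4))
    cv2.imwrite(f"pics/chk_{n}_{k}.png",p["frame"][:,:,::-1])
E
python3 chk.py board_green .010
```

```text
time_s: 16.12
position: [0.4428, 0.2048, 0.0608]
orientation: [-0.001, 0.618, 0.786, -0.0]
ft_force: [0.2, -0.4, -0.4]
opening: 0.0758
grasp_force: 0.0
d [-0.004   0.0062  0.0608] rv [-0.001 -0.     0.01 ] t 16.12 F [ 0.2 -0.4 -0.4] q [ 0.08  0.46 -0.77  2.02  0.43  0.83 -0.7 ]
board_green scene 0.86 [428. 232. 447. 252.] [0.4442 0.0482] 87.7 0.853 freez -0.2858
board_green top 0.51 [365. 287. 386. 306.] [0.4419 0.0503] -5.0 0.941 freez -0.6082
```

```bash

python3 - <<'E'
import cv2,numpy as np
a=cv2.imread("pics/chk_board_green_scene.png")[205:285,390:470];b=cv2.imread("pics/chk_board_green_top.png")[255:335,335:415]
cv2.imwrite("pics/g2.png",cv2.resize(np.hstack([a,b]),None,fx=5,fy=5,interpolation=cv2.INTER_CUBIC))
E
```

```text
(no output)
```

View pics/g2.png

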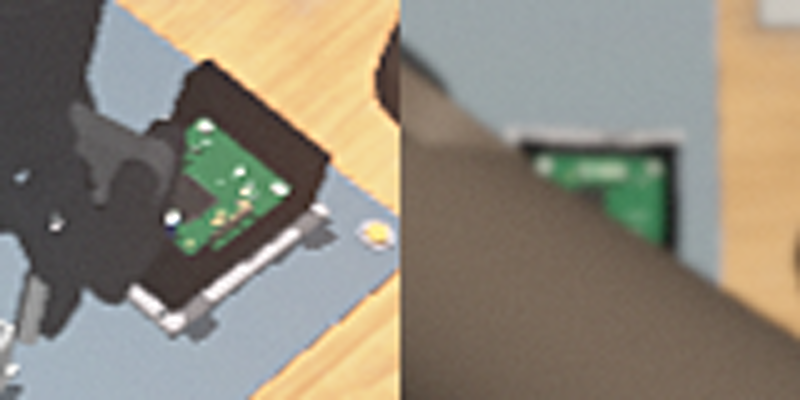

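The green board lies square inside the base walls in both views (left panel 165–290, 120–255). Next is the carrier.

Scaled: 0.01 rad / 3.1416 = 0.0032.

```bash

echo '[{"xyz":[-0.004,0.006,0.03],"turn_vec":[0,0,0.0032]},{"xyz":[-0.004,0.006,0.06],"turn_vec":[0,0,0.0032]},{"xyz":[-0.004,0.006,0.08],"turn_vec":[0,0,0.0032]},{"xyz":[-0.004,0.006,0.088],"turn_vec":[0,0,0.0032]},{"xyz":[-0.004,0.006,0.09],"turn_vec":[0,0,0.0032]},{"xyz":[-0.004,0.006,0.09],"turn_vec":[0,0,0.0032]}]' > next.json && python3 -m crank next.json
python3 g.py .4497 .2023 -.036 103.1
```

```text
time_s: 16.82
position: [0.4505, 0.201, -0.0285]
orientation: [-0.0, 0.623, 0.782, -0.0]
ft_force: [1.0, -0.4, -0.1]
opening: 0.0762
grasp_force: 0.0
d [ 0.0015 -0.0005  0.0075] rv [-0.     0.    -0.003] t 16.82 F [ 1.  -0.4 -0.1] q [-0.01  0.6  -0.64  2.06  0.59  0.66 -0.83]
```

```bash

echo '[{"xyz":[0.0015,0,0.004]},{"xyz":[0.0015,0,0.0075]},{"xyz":[0.0015,0,0.0075]}]' > next.json && python3 -m crank next.json
echo '[{},{},{},{},{}]' > next.json && python3 -m crank next.json 0.045 45
```

```text
time_s: 17.07
position: [0.4505, 0.2029, -0.0359]
orientation: [0.0, 0.623, 0.782, 0.0]
ft_force: [0.4, 1.1, 0.0]
opening: 0.0756
grasp_force: 0.0
time_s: 17.48
position: [0.4505, 0.2029, -0.0354]
orientation: [0.0, 0.623, 0.782, 0.0]
ft_force: [-1.6, -1.0, 6.5]
opening: 0.0602
grasp_force: 47.0
```

```bash

echo '[{"xyz":[0,0,-0.02]},{"xyz":[0,0,-0.05]},{"xyz":[0,0,-0.08]},{"xyz":[0,0,-0.085]},{"xyz":[0,0,-0.085]}]' > next.json && python3 -m crank next.json
python3 g.py .4380 .0542 .04 87.6
```

```text
time_s: 17.9
position: [0.4517, 0.2033, 0.0509]
orientation: [0.001, 0.623, 0.782, 0.002]
ft_force: [-0.2, 0.1, -1.5]
opening: 0.0601
grasp_force: 49.9
d [-0.1423 -0.0467  0.0107] rv [ 0.004 -0.001  0.267] t 17.9 F [-0.2  0.1 -1.5] q [ 0.07  0.48 -0.75  2.02  0.46  0.81 -0.72]
```

Scaled: 0.265 rad / 3.1416 = 0.0844.

```bash

echo '[{"xyz":[-0.03,-0.01,0],"turn_vec":[0,0,0.0255]},{"xyz":[-0.06,-0.02,0],"turn_vec":[0,0,0.0509]},{"xyz":[-0.09,-0.03,0],"turn_vec":[0,0,0.0828]},{"xyz":[-0.12,-0.04,0],"turn_vec":[0,0,0.0844]},{"xyz":[-0.142,-0.0465,0],"turn_vec":[0,0,0.0844]},{"xyz":[-0.142,-0.0465,0],"turn_vec":[0,0,0.0844]},{"xyz":[-0.142,-0.0465,0],"turn_vec":[0,0,0.0844]},{"xyz":[-0.142,-0.0465,0],"turn_vec":[0,0,0.0844]}]' > next.json && python3 -m crank next.json
python3 g.py .4380 .0542 .01 87.6
python3 - <<'E'
from h import *
p=env.capture("scene");f=p["frame"][:,:,::-1]
cv2.imwrite("pics/c2.png",cv2.resize(f[170:290,370:530],None,fx=5,fy=5,interpolation=cv2.INTER_CUBIC))
E
```

```text
time_s: 18.57
position: [0.4364, 0.0545, 0.0483]
orientation: [-0.0, 0.721, 0.693, -0.0]
ft_force: [-0.7, 0.2, 0.2]
opening: 0.0602
grasp_force: 49.9
d [-0.0002  0.0016  0.0383] rv [-0.001 -0.     0.003] t 18.57 F [-0.7  0.2  0.2] q [ 0.35  0.39 -0.7   2.14  0.37  0.73 -0.63]
```

View pics/c2.png

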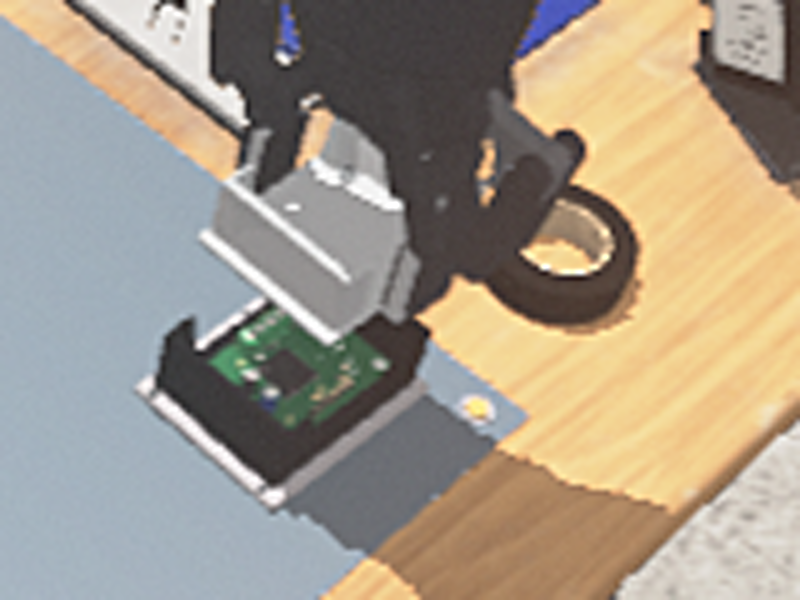

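The carrier hangs level and square above the base (green board at crop 300,370), so I'll lower it.

```bash

echo '[{"xyz":[0,0.0015,0.015]},{"xyz":[0,0.0015,0.03]},{"xyz":[0,0.0015,0.042]},{"xyz":[0,0.0015,0.048]},{"xyz":[0,0.0015,0.048]}]' > next.json && python3 -m crank next.json
python3 g.py .4380 .0542 -.0054 87.6
echo '[{"xyz":[0,0,0.001]},{"xyz":[0,0,0.002]},{"xyz":[0,0,0.002]}]' > next.json && python3 -m crank next.json
```

```text
time_s: 19.03
position: [0.4371, 0.0551, -0.0004]
orientation: [-0.001, 0.72, 0.694, -0.001]
ft_force: [-0.1, 0.1, -2.1]
opening: 0.0604
grasp_force: 49.9
d [-0.0009  0.0009  0.005 ] rv [-0.002 -0.     0.005] t 19.03 F [-0.1  0.1 -2.1] q [ 0.28  0.47 -0.63  2.17  0.47  0.63 -0.72]
time_s: 19.28
position: [0.4386, 0.0542, -0.0008]
orientation: [0.0, 0.721, 0.693, 0.0]
ft_force: [-0.0, 0.3, -0.5]
opening: 0.0602
grasp_force: 49.9
```

```bash

echo '[{"xyz":[0,0,0.001]},{"xyz":[0,0,0.002]},{"xyz":[0,0,0.003]},{"xyz":[0,0,0.003]}]' > next.json && python3 -m crank next.json
echo '[{"xyz":[0,0,0.001]},{"xyz":[0,0,0.0015]},{"xyz":[0,0,0.0015]}]' > next.json && python3 -m crank next.json
echo '[{"xyz":[0,0,0.001]},{"xyz":[0,0,0.0015]},{"xyz":[0,0,0.0015]}]' > next.json && python3 -m crank next.json
```

```text
time_s: 19.62
position: [0.4381, 0.0538, -0.0042]
orientation: [0.0, 0.721, 0.693, -0.0]
ft_force: [-0.2, 0.6, -1.2]
opening: 0.0601
grasp_force: 49.9
time_s: 19.87
position: [0.4383, 0.0539, -0.0054]
orientation: [0.0, 0.721, 0.693, -0.0]
ft_force: [-1.6, -0.2, 6.0]
opening: 0.0602
grasp_force: 50.4
time_s: 20.12
position: [0.4384, 0.0538, -0.0056]
orientation: [0.001, 0.721, 0.693, -0.0]
ft_force: [-7.4, -2.7, 27.6]
opening: 0.0601
grasp_force: 52.2
```

```bash

echo '[{"xyz":[0,0,-0.001]},{"xyz":[0,0,-0.001]},{"xyz":[0,0,-0.001]},{"xyz":[0,0,-0.001]}]' > next.json && python3 -m crank next.json 0.074
echo '[{"xyz":[0,0,-0.03]},{"xyz":[0,0,-0.06]},{"xyz":[0,0,-0.09]},{"xyz":[0.04,0,-0.09]},{"xyz":[0.08,0,-0.08]},{"xyz":[0.12,0,-0.07]},{"xyz":[0.16,0,-0.06]},{"xyz":[0.2,0,-0.05]}]' > next.json && python3 -m crank next.json 0.058 25
python3 g.py .4428 .3538 .03 87.2
python3 - <<'E'
from h import *
p=env.capture("scene");f=p["frame"][:,:,::-1]
r=[x for x in env.trace(p,"carrier")[:1]]
for q in r:
    print(q["conf"],q["rect"],fit([(p,q["region"])],"carrier",.032),fit([(p,q["region"])],"carrier",.032,True))
cv2.imwrite("pics/c3.png",cv2.resize(f[190:290,370:490],None,fx=6,fy=6,interpolation=cv2.INTER_CUBIC))
E
```

```text
time_s: 20.45
position: [0.4381, 0.0539, -0.0064]
orientation: [-0.0, 0.721, 0.693, -0.0]
ft_force: [0.4, 0.3, -0.9]
opening: 0.0741
grasp_force: 0.0
time_s: 21.12
position: [0.4459, 0.2552, 0.0431]
orientation: [0.0, 0.721, 0.693, -0.0]
ft_force: [0.3, -0.7, 1.3]
opening: 0.0578
grasp_force: 0.0
d [ 0.0984 -0.0071  0.0131] rv [0.    0.    0.009] t 21.12 F [ 0.3 -0.7  1.3] q [-0.07  0.51 -0.7   1.98  0.45  0.81 -1.06]
0.6 [407.0, 206.6, 456.7, 253.4] (array([ 0.4370141 ,  0.0547342 , -0.03836683,  0.032     ]), np.float64(0.07675885888335916)) (array([ 0.44538632,  0.03863447, -0.04893745,  0.00993906]), np.float64(0.045019172717630736))
```

View pics/c3.png

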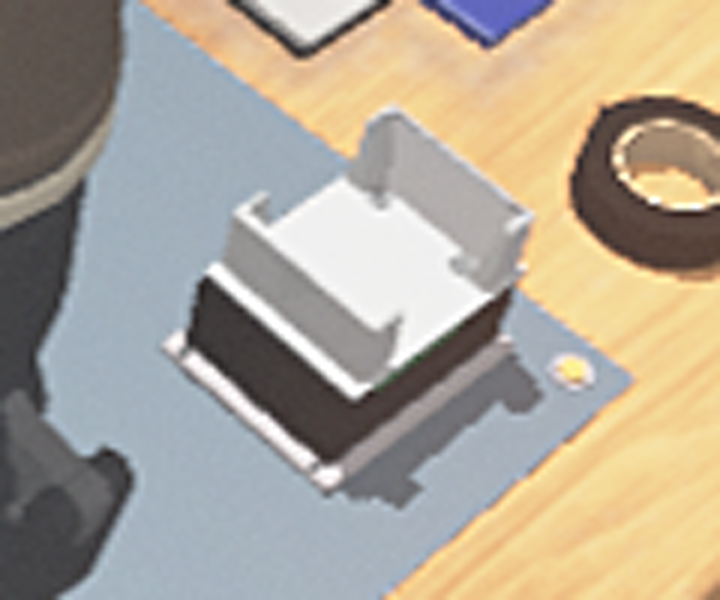

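The carrier is nested flush and square on the base (crop 200–530, 110–480). Now the blue board.

Scaled: 0.009 rad / 3.1416 = 0.0029.

```bash

echo '[{"xyz":[0.04,-0.007,0.01],"turn_vec":[0,0,0.0029]},{"xyz":[0.08,-0.007,0.02],"turn_vec":[0,0,0.0029]},{"xyz":[0.098,-0.007,0.03],"turn_vec":[0,0,0.0029]},{"xyz":[0.098,-0.007,0.03],"turn_vec":[0,0,0.0029]},{"xyz":[0.098,-0.007,0.03],"turn_vec":[0,0,0.0029]}]' > next.json && python3 -m crank next.json
python3 g.py .4428 .3538 -.035 87.2
```

```text
time_s: 21.63
position: [0.4417, 0.3524, 0.0128]
orientation: [-0.0, 0.723, 0.691, -0.001]
ft_force: [-0.3, -1.0, 0.1]
opening: 0.0579
grasp_force: 0.0
d [0.0015 0.0012 0.0478] rv [-0.002  0.001  0.003] t 21.63 F [-0.3 -1.   0.1] q [-0.28  0.62 -0.65  1.87  0.5   0.82 -1.24]
```

```bash

echo '[{"xyz":[0.001,0.001,0.02]},{"xyz":[0.001,0.001,0.038]},{"xyz":[0.001,0.001,0.047]},{"xyz":[0.001,0.001,0.047]},{"xyz":[0.001,0.001,0.047]}]' > next.json && python3 -m crank next.json
python3 g.py .4428 .3538 -.035 87.2
```

```text
time_s: 22.05
position: [0.444, 0.3518, -0.0331]
orientation: [0.0, 0.724, 0.69, -0.0]
ft_force: [-0.3, 0.4, 0.3]
opening: 0.0577
grasp_force: 0.0
d [ 0.002  -0.0013  0.0019] rv [-0.     0.001 -0.   ] t 22.05 F [-0.3  0.4  0.3] q [-0.31  0.69 -0.6   1.89  0.56  0.74 -1.29]
```

```bash

echo '[{"xyz":[0.002,-0.001,0.0018]},{"xyz":[0.002,-0.001,0.0018]},{"xyz":[0.002,-0.001,0.0018]}]' > next.json && python3 -m crank next.json
echo '[{},{},{},{},{}]' > next.json && python3 -m crank next.json 0.03 25
python3 g.py .4428 .3538 -.035 87.2
```

```text
time_s: 22.3
position: [0.4433, 0.3554, -0.0342]
orientation: [0.0, 0.724, 0.69, 0.001]
ft_force: [-1.2, -0.6, -0.1]
opening: 0.0579
grasp_force: 0.0
time_s: 22.72
position: [0.4432, 0.3552, -0.0343]
orientation: [0.0, 0.724, 0.69, 0.0]
ft_force: [-0.4, -1.6, 5.3]
opening: 0.0408
grasp_force: 24.6
d [-0.0014 -0.0003  0.0007] rv [ 0.001 -0.     0.001] t 22.72 F [-0.4 -1.6  5.3] q [-0.32  0.69 -0.6   1.89  0.57  0.74 -1.29]
```

```bash

echo '[{"xyz":[0,0,-0.03]},{"xyz":[0,0,-0.07]},{"xyz":[0,0,-0.11]},{"xyz":[0,0,-0.13]},{"xyz":[0,0,-0.13]},{"xyz":[0,0,-0.13]}]' > next.json && python3 -m crank next.json
python3 g.py .4382 .055 .09 87.6
python3 - <<'E'
from h import *
p=env.capture("scene");f=p["frame"][:,:,::-1];s=env.state()
c,r=map(int,proj(p,[s["position"]+[0,0,.04]])[0]);print(c,r,s["position"])
cv2.imwrite("pics/b2.png",cv2.resize(f[r-40:r+40,c-55:c+55],None,fx=6,fy=6,interpolation=cv2.INTER_CUBIC))
E
```

```text
time_s: 23.22
position: [0.4437, 0.3553, 0.0963]
orientation: [0.0, 0.724, 0.69, 0.001]
ft_force: [-0.5, 0.6, -0.5]
opening: 0.0406
grasp_force: 25.7
d [-0.3002  0.009   0.0059] rv [ 0.003 -0.001 -0.006] t 23.22 F [-0.5  0.6 -0.5] q [-0.23  0.52 -0.72  1.81  0.41  0.97 -1.17]
303 301 [0.44297004 0.35446085 0.09481591]
```

View pics/b2.png

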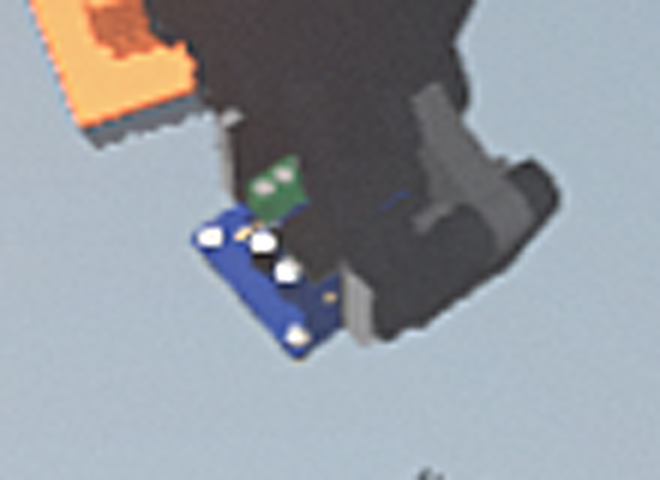

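The blue board is held level (visible corners at crop 192,237 and 298,357). Carrying it over.

Scaled: -0.006 rad / 3.1416 = -0.0019.

```bash

echo '[{"xyz":[-0.04,0.001,0.002]},{"xyz":[-0.08,0.002,0.004]},{"xyz":[-0.12,0.003,0.006]},{"xyz":[-0.16,0.004,0.008]},{"xyz":[-0.2,0.006,0.01]},{"xyz":[-0.24,0.008,0.012]},{"xyz":[-0.28,0.009,0.014]},{"xyz":[-0.3,0.009,0.016],"turn_vec":[0,0,-0.0019]}]' > next.json && python3 -m crank next.json
echo '[{},{},{}]' > next.json && python3 -m crank next.json
python3 g.py .4382 .055 .04 87.6
```

```text
time_s: 23.93
position: [0.4354, 0.0495, 0.0771]
orientation: [-0.001, 0.723, 0.691, -0.002]
ft_force: [-0.5, 0.9, -0.1]
opening: 0.0405
grasp_force: 25.7
time_s: 24.18
position: [0.4369, 0.0555, 0.0783]
orientation: [-0.001, 0.722, 0.692, -0.0]
ft_force: [0.2, 0.2, -0.4]
opening: 0.0409
grasp_force: 25.7
d [-0.0005  0.0013  0.0383] rv [-0.001 -0.001  0.   ] t 24.18 F [ 0.2  0.2 -0.4] q [ 0.38  0.34 -0.73  2.11  0.32  0.8  -0.58]
```

```bash

echo '[{"xyz":[0,0.001,0.02]},{"xyz":[0,0.001,0.04]},{"xyz":[0,0.001,0.055]},{"xyz":[0,0.001,0.061]},{"xyz":[0,0.001,0.061]},{"xyz":[0,0.001,0.061]}]' > next.json && python3 -m crank next.json
echo '[{"xyz":[0,0,0.002]},{"xyz":[0,0,0.0035]},{"xyz":[0,0,0.0035]}]' > next.json && python3 -m crank next.json
python3 g.py .4382 .055 .0087 87.6
```

```text
time_s: 24.68
position: [0.4384, 0.0561, 0.018]
orientation: [-0.0, 0.721, 0.693, -0.0]
ft_force: [1.0, -0.3, 0.5]
opening: 0.041
grasp_force: 25.7
time_s: 24.93
position: [0.4389, 0.0549, 0.0149]
orientation: [0.0, 0.722, 0.692, 0.0]
ft_force: [-0.4, -0.8, -0.2]
opening: 0.0411
grasp_force: 25.7
d [ 0.0001 -0.0007  0.0062] rv [ 0.001  0.    -0.   ] t 24.93 F [-0.4 -0.8 -0.2] q [ 0.3   0.45 -0.65  2.16  0.44  0.66 -0.7 ]
```

```bash

echo '[{"xyz":[0,-0.0004,0.002]},{"xyz":[0,-0.0004,0.004]},{"xyz":[0,-0.0004,0.004]}]' > next.json && python3 -m crank next.json
echo '[{"xyz":[0,0,0.001]},{"xyz":[0,0,0.002]},{"xyz":[0,0,0.002]}]' > next.json && python3 -m crank next.json
echo '[{"xyz":[0,0,0.0005]},{"xyz":[0,0,0.001]},{"xyz":[0,0,0.001]}]' > next.json && python3 -m crank next.json
```

```text
time_s: 25.18
position: [0.438, 0.0547, 0.0103]
orientation: [0.0, 0.722, 0.692, -0.0]
ft_force: [-0.7, -0.9, -1.7]
opening: 0.0406
grasp_force: 25.7
time_s: 25.43
position: [0.4382, 0.0548, 0.0087]
orientation: [0.0, 0.722, 0.692, -0.0]
ft_force: [-1.4, -0.9, 5.0]
opening: 0.0406
grasp_force: 25.9
time_s: 25.68
position: [0.4383, 0.0548, 0.0083]
orientation: [0.001, 0.722, 0.692, -0.0]
ft_force: [-3.4, -0.5, 16.9]
opening: 0.0402
grasp_force: 26.7
```

Scaled: 0.25 rad / 3.1416 = 0.0796.

```bash

echo '[{"xyz":[0,0,-0.0007]},{"xyz":[0,0,-0.0007]},{"xyz":[0,0,-0.0007]}]' > next.json && python3 -m crank next.json 0.052
echo '[{"xyz":[0,0,-0.03]},{"xyz":[0,0,-0.07]},{"xyz":[0,0,-0.08]},{"xyz":[0.04,0.01,-0.08],"turn_vec":[0,0,0.0159]},{"xyz":[0.08,0.03,-0.08],"turn_vec":[0,0,0.0318]},{"xyz":[0.12,0.05,-0.08],"turn_vec":[0,0,0.0477]},{"xyz":[0.16,0.08,-0.08],"turn_vec":[0,0,0.0637]},{"xyz":[0.2,0.1,-0.08],"turn_vec":[0,0,0.0796]}]' > next.json && python3 -m crank next.json 0.036 40
python3 g.py .5944 .2982 .04 70.9
python3 - <<'E'
from h import *
p=env.capture("scene");f=p["frame"][:,:,::-1]
cv2.imwrite("pics/b3.png",cv2.resize(f[190:290,370:490],None,fx=6,fy=6,interpolation=cv2.INTER_CUBIC))
E
```

```text
time_s: 25.93
position: [0.4381, 0.0548, 0.0082]
orientation: [0.0, 0.722, 0.692, 0.0]
ft_force: [0.3, 0.1, -0.6]
opening: 0.0519
grasp_force: 0.0
time_s: 26.6
position: [0.539, 0.2365, 0.0878]
orientation: [0.001, 0.804, 0.595, -0.0]
ft_force: [0.5, -0.6, 0.2]
opening: 0.0363
grasp_force: 0.0
d [0.0752 0.0349 0.0478] rv [0.001 0.001 0.037] t 26.6 F [ 0.5 -0.6  0.2] q [-0.03  0.54 -0.64  1.76  0.39  0.96 -1.12]
```

View pics/b3.png

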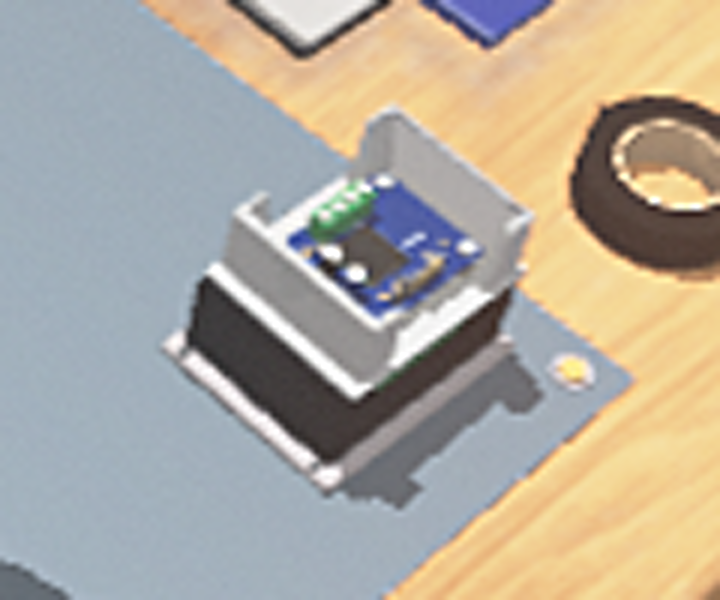

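The blue board lies flat and square in the carrier (crop 290–485, 175–320). Now the lid.

Scaled: 0.037 rad / 3.1416 = 0.0118.

```bash

echo '[{"xyz":[0.03,0.02,0.02],"turn_vec":[0,0,0.0118]},{"xyz":[0.06,0.03,0.04],"turn_vec":[0,0,0.0118]},{"xyz":[0.074,0.034,0.047],"turn_vec":[0,0,0.0118]},{"xyz":[0.074,0.034,0.047],"turn_vec":[0,0,0.0118]},{"xyz":[0.074,0.034,0.047],"turn_vec":[0,0,0.0118]}]' > next.json && python3 -m crank next.json
python3 g.py .5944 .2982 -.016 70.9
```

```text
time_s: 27.07
position: [0.5903, 0.2972, 0.0399]
orientation: [-0.0, 0.813, 0.582, -0.001]
ft_force: [0.7, -1.6, -0.1]
opening: 0.0361
grasp_force: 0.0
d [0.0023 0.0036 0.0559] rv [-0.002  0.001  0.006] t 27.07 F [ 0.7 -1.6 -0.1] q [-0.15  0.7  -0.58  1.61  0.44  0.97 -1.21]
```

```bash

echo '[{"xyz":[0.002,0.0035,0.02]},{"xyz":[0.002,0.0035,0.037]},{"xyz":[0.002,0.0035,0.05]},{"xyz":[0.002,0.0035,0.055]},{"xyz":[0.002,0.0035,0.055]},{"xyz":[0.002,0.0035,0.055]}]' > next.json && python3 -m crank next.json
python3 g.py .5944 .2982 -.016 70.9
```

```text
time_s: 27.57
position: [0.5955, 0.2973, -0.0131]
orientation: [0.0, 0.813, 0.582, 0.0]
ft_force: [0.3, -0.1, 0.2]
opening: 0.0362
grasp_force: 0.0
d [ 0.0005 -0.0013  0.0029] rv [ 0.    -0.     0.004] t 27.57 F [ 0.3 -0.1  0.2] q [-0.17  0.77 -0.55  1.63  0.49  0.89 -1.24]
```

```bash

echo '[{"xyz":[0.0005,-0.001,0.0025]},{"xyz":[0.0005,-0.001,0.0025]},{"xyz":[0.0005,-0.001,0.0025]}]' > next.json && python3 -m crank next.json
echo '[{},{},{},{},{},{}]' > next.json && python3 -m crank next.json 0.004 40
python3 g.py .5944 .2982 -.016 70.9
```

```text
time_s: 27.82
position: [0.5947, 0.2986, -0.0156]
orientation: [0.0, 0.813, 0.582, 0.0]
ft_force: [-0.2, 0.3, 1.1]
opening: 0.0358
grasp_force: 0.0
time_s: 28.32
position: [0.5948, 0.2986, -0.0158]
orientation: [0.0, 0.813, 0.582, 0.0]
ft_force: [0.1, -0.3, 6.3]
opening: 0.0109
grasp_force: 40.7
d [-0.0005 -0.0003  0.0002] rv [ 0.001 -0.001  0.004] t 28.32 F [ 0.1 -0.3  6.3] q [-0.18  0.77 -0.55  1.63  0.49  0.88 -1.24]
```

```bash

echo '[{"xyz":[0,0,-0.02]},{"xyz":[0,0,-0.06]},{"xyz":[0,0,-0.1]},{"xyz":[0,0,-0.13]},{"xyz":[0,0,-0.13]},{"xyz":[0,0,-0.13]}]' > next.json && python3 -m crank next.json
python3 g.py .4382 .0545 .11 87.6
```

```text
time_s: 28.82
position: [0.5954, 0.2989, 0.1156]
orientation: [0.0, 0.813, 0.582, 0.002]
ft_force: [0.3, -0.0, -1.1]
opening: 0.0106
grasp_force: 40.0
d [-0.2821 -0.0698  0.0047] rv [ 0.003 -0.002 -0.287] t 28.82 F [ 0.3 -0.  -1.1] q [-0.13  0.63 -0.62  1.54  0.39  1.09 -1.17]
```

Scaled: -0.287 rad / 3.1416 = -0.0914.

```bash

echo '[{"xyz":[-0.04,-0.01,0],"turn_vec":[0,0,-0.0159]},{"xyz":[-0.08,-0.02,0],"turn_vec":[0,0,-0.0318]},{"xyz":[-0.12,-0.03,0],"turn_vec":[0,0,-0.0477]},{"xyz":[-0.16,-0.04,0],"turn_vec":[0,0,-0.0637]},{"xyz":[-0.2,-0.05,0],"turn_vec":[0,0,-0.0796]},{"xyz":[-0.24,-0.06,0],"turn_vec":[0,0,-0.0914]},{"xyz":[-0.27,-0.067,0],"turn_vec":[0,0,-0.0914]},{"xyz":[-0.282,-0.07,0],"turn_vec":[0,0,-0.0914]}]' > next.json && python3 -m crank next.json
echo '[{},{},{}]' > next.json && python3 -m crank next.json
python3 g.py .4382 .0545 .0482 87.6
```

```text
time_s: 29.48
position: [0.4329, 0.0492, 0.1116]
orientation: [-0.001, 0.723, 0.691, -0.003]
ft_force: [-1.1, -1.3, -0.4]
opening: 0.0112
grasp_force: 40.0
time_s: 29.73
position: [0.4374, 0.0549, 0.1133]
orientation: [-0.0, 0.722, 0.692, 0.0]
ft_force: [0.6, 0.6, -1.2]
opening: 0.0112
grasp_force: 40.0
d [-0.0004  0.0009  0.0651] rv [-0.    -0.001  0.   ] t 29.73 F [ 0.6  0.6 -1.2] q [ 0.43  0.29 -0.77  2.08  0.26  0.87 -0.53]
```

```bash

echo '[{"xyz":[0,0.0008,0.02]},{"xyz":[0,0.0008,0.04]},{"xyz":[0,0.0008,0.052]},{"xyz":[0,0.0008,0.058]},{"xyz":[0,0.0008,0.058]}]' > next.json && python3 -m crank next.json
echo '[{"xyz":[0,0,0.001]},{"xyz":[0,0,0.002]},{"xyz":[0,0,0.002]}]' > next.json && python3 -m crank next.json
python3 g.py .4382 .0545 .0482 87.6
```

```text
time_s: 30.15
position: [0.4373, 0.0554, 0.0543]
orientation: [-0.001, 0.721, 0.693, -0.001]
ft_force: [0.2, 0.1, -0.0]
opening: 0.0109
grasp_force: 40.1
time_s: 30.4
position: [0.4385, 0.0544, 0.0542]
orientation: [0.0, 0.722, 0.692, 0.0]
ft_force: [0.0, -0.6, -0.2]
opening: 0.0106
grasp_force: 40.1
d [ 0.0001 -0.0003  0.006 ] rv [ 0.001 -0.     0.   ] t 30.4 F [ 0.  -0.6 -0.2] q [ 0.37  0.38 -0.72  2.13  0.37  0.75 -0.63]
```

```bash

echo '[{"xyz":[0,0,0.002]},{"xyz":[0,0,0.004]},{"xyz":[0,0,0.004]}]' > next.json && python3 -m crank next.json
echo '[{"xyz":[0,0,0.001]},{"xyz":[0,0,0.002]},{"xyz":[0,0,0.002]}]' > next.json && python3 -m crank next.json
echo '[{"xyz":[0,0,0.0005]},{"xyz":[0,0,0.001]},{"xyz":[0,0,0.001]}]' > next.json && python3 -m crank next.json
```

```text
time_s: 30.65
position: [0.4379, 0.0539, 0.0496]
orientation: [0.0, 0.722, 0.692, -0.0]
ft_force: [-0.4, 0.2, -1.1]
opening: 0.011
grasp_force: 40.1
time_s: 30.9
position: [0.4381, 0.0539, 0.048]
orientation: [0.0, 0.722, 0.692, -0.0]
ft_force: [-0.7, -0.3, 4.3]
opening: 0.0108
grasp_force: 40.7
time_s: 31.15
position: [0.4383, 0.0539, 0.0478]
orientation: [0.001, 0.722, 0.692, -0.0]
ft_force: [-5.6, -1.2, 17.8]
opening: 0.0108
grasp_force: 42.5
```

Seated at the expected 0.048. Releasing and clearing out.

```bash

echo '[{"xyz":[0,0,-0.001]},{"xyz":[0,0,-0.001]},{"xyz":[0,0,-0.001]},{"xyz":[0,0,-0.001]}]' > next.json && python3 -m crank next.json 0.034
echo '[{"xyz":[0,0,-0.03]},{"xyz":[0,0,-0.07]},{"xyz":[0,0,-0.1]},{"xyz":[0.04,0,-0.1]},{"xyz":[0.08,0,-0.1]},{"xyz":[0.12,0,-0.1]},{"xyz":[0.16,0,-0.1]},{"xyz":[0.2,0,-0.1]}]' > next.json && python3 -m crank next.json
echo '[{"xyz":[0.03,0,0]},{"xyz":[0.06,0,0]},{"xyz":[0.06,0,0]}]' > next.json && python3 -m crank next.json
python3 chk.py lid .066
python3 chk.py solder_reel 0 2>/dev/null | head -1
python3 - <<'E'
import cv2,numpy as np
a=cv2.imread("pics/chk_lid_scene.png")[180:290,380:510];b=cv2.imread("pics/chk_lid_top.png")[240:350,320:450]
cv2.imwrite("pics/l2.png",cv2.resize(np.hstack([a,b]),None,fx=3,fy=3,interpolation=cv2.INTER_CUBIC))
E
```

```text
time_s: 31.48
position: [0.4379, 0.054, 0.0476]
orientation: [-0.0, 0.722, 0.692, 0.0]
ft_force: [-0.0, 0.4, 1.3]
opening: 0.0339
grasp_force: 0.0
time_s: 32.15
position: [0.4463, 0.2553, 0.1476]
orientation: [0.0, 0.722, 0.692, -0.0]
ft_force: [0.6, 0.1, 0.8]
opening: 0.0338
grasp_force: 0.0
time_s: 32.4
position: [0.4471, 0.3207, 0.1478]
orientation: [-0.002, 0.72, 0.694, 0.001]
ft_force: [-0.8, -0.1, -0.4]
opening: 0.0342
grasp_force: 0.0
lid scene 0.6 [411. 204. 460. 244.] [0.4365 0.056 ] -2.9 0.056 freez 0.0492
lid top 0.69 [363. 284. 391. 307.] [0.436  0.0525] -2.8 0.047 freez 0.0563
```

View pics/l2.png

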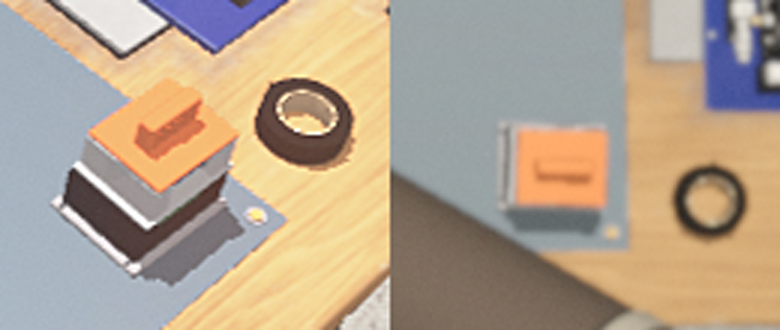

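The lid (left panel 165,135; right panel 560,170) sits flush and square on the stack, the tape is untouched, and the arm is clear. Handing in.

```bash
python3 -c "
from cell import env
print(env.hand_in())"
```

```text
the job is handed in; nothing more can be done
None
```

The carrier is packed in the order asked (green board, grey carrier, blue board, orange lid) and handed in at about 33 s; each part touched down at its expected height and looked square in the pictures, though the hand-in returned no verdict.

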